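# Turn a circuit board over against a leaning fence

### The job

The framed circuit board on the bench lies with its components facing down. Without gripping or lifting it, push it with the fingertips against the foot of the leaning white fence until it tips up and leans there, then push its upper edge back off the fence so that it falls over and lies flat on the bench in front of the fence, components up. Be gentle with the board, and leave the other things on the bench where they are.

Things in the scene. Friction and masses are not known exactly. Their poses are not given: they have to be found in the camera images.
- board: circuit board in a black plastic frame, 74 mm (its x) by 95 mm (y) by 6 mm thick (z), about 80 g. Origin in its middle. +z is the solder side (plain green, 1 mm below the frame's face). At the start it lies +z up, origin 3 mm above the bench, a 95 mm edge roughly parallel (within 0.22 rad) to the fence's foot, 30 to 65 mm in front of it. Turned over, +z points down.
- board_chips (a point): middle of the board's component side (black chips, sunk 3 mm deep between the 6 mm wide frame bars), 3 mm to -z of the board's origin: on the bench at the start
- fence: fixed fence with slippery white facing, 190 mm long (its y): a 45 degree ramp 10 mm high, above it a face leaning 23 degrees back from the vertical. Origin on the bench, middle of its foot line; +x level, away from the board (board on the -x side); z up. Pushed square against the foot, the board's far edge slides up the ramp and face; with its lower edge home at the foot it stays leaning at 60 degrees.
- fence_top (a point): middle of the top edge of the fence's face, x=23 mm, z=40 mm from the foot. The wall is 6 mm thick, behind it a flange 5 mm high reaches to x=62 mm. The leaning board's upper edge is at x=37 mm, z=64 mm, 24 mm above this edge; pushed there from behind towards -x, past the upright, the board falls over by itself.
- pulley: bystander: aluminium belt pulley, 36 mm across, 26 mm high, stands beside the board; origin under its centre
- tape: bystander: white ring (roll), 60 mm across, 18 mm high, lies beside the fence; origin under its centre
- screw_tray: bystander: grey open tray 70 x 110 x 22 mm, behind the fence; origin under its centre
- driver: bystander: screwdriver lying to the robot's left of the fence
- cleaner: bystander: bottle 50 mm across, 120 mm high, to the right; origin under its centre
- profile: bystander: upright offcut of aluminium profile, 30 x 30 x 100 mm, to the left; origin under its centre
- cap: bystander: small plastic cap, 24 mm across, 18 mm high, to the right; origin under its centre
There are look-alikes about, which are no part of the job. Of the things that look like the board, the middle-sized one is meant.

How it is judged:
On the way:
1. the board has tipped up and leans on the fence (tilted 45 to 85 degrees, touching it) (angle between board's own z axis and vertical between 0.785 and 1.48 rad and contact force between board and fence above 0.03 N), for 0.2 s.
At the end, for the whole second after the job is handed in: the board lies still and flat on the bench (within 0.1 rad, origin less than 6 mm up), component side up, its middle 20 to 160 mm in front of the fence's foot line and within 110 mm of the fence's middle along it (angle between board's own z axis and vertical above 3.04 rad and height (world z) of board below 0.006 m and x of board in the frame of fence between -0.16 and -0.02 m and y of board in the frame of fence between -0.11 and 0.11 m and linear speed of board below 0.01 m/s and angular speed of board below 0.1 rad/s); the robot touches nothing.
It fails at once if the board is lifted or carried (its middle more than 46 mm above the bench) (height (world z) of board above 0.046 m).
It fails at once if the board is pinched or pressed hard by the fingers (more than 30 N) (contact force between the fingers and board above 30 N).
It fails at once if a bystander is disturbed (moved more than 20 mm) (distance of any of pulley, tape, screw_tray, driver, cleaner, profile, cap from where it was at the start of the episode above 0.02 m).
It also fails if it takes over 46 s, if anything falls off the work surface, if the arm or the gripper's body presses on something with over 40 N, if the wrist force passes 120 N, or if a joint passes its speed limit or range.

### The arm

A 7-joint arm with a two-finger parallel gripper is mounted at the origin on the work surface. World frame = base frame: x ahead of the robot, y to its left, z up, the work surface at z = 0. Lengths are in m, angles in rad, forces in N, time in s.
With the tool pointing down it reaches from about 0.425 to 0.925 m from the base axis. Payload 6.8 kg.
Tool frame: the origin (TCP) lies midway between the tips of the shut fingers; the grasp point (between the pads) lies bot.grip_point_offset behind it (bot.grip_point_offset is the distance from the TCP to the grasp point, in m); z points along the fingers, y is the line along which they close (so a half turn about z gives the same grasp; the last joint's range is limited). The gripper opens to 85 mm and grips with 20 to 120 N. Pads are 22 mm wide; open, the fingers measure 114 mm over their backs; the gripper's body (76 mm by 85 mm) begins 54 mm behind the grasp point. The pads swing forward as they close: fully open they stand 13 mm farther back than shut.
Start: joints at [1.19, 0.477, 0.022, 1.555, -0.011, 1.109, -0.083], TCP at [0.182, -0.65, 0.231] pointing down, gripper open.
Joint ranges: [-2.96, 2.96], [-0.34, 2.1], [-1.41, 1.46], [0.24, 2.44], [-1.37, 4.51], [0.17, 1.92], [-2.96, 2.96]. Speed limits (rad/s): [2.39, 2.39, 3.14, 3.14, 3.14, 3.14, 3.14].

### API

Orientations are given as a unit quaternion [w, x, y, z].
In Python, from station import get_obs, cams, job, bot gives the robot as it stands.
- The arm moves only by the tool arm_command, never from a script. Its argument "rows" is a list that holds one entry, the list of rows, each a list of 5 numbers: the finger opening in mm, from 0 to 85.4, then the shift along the world's x, y, z in units of 60 mm (1.0 is 60 mm), then the turn about the world's z in units of 0.08 rad (1.0 is 0.08 rad). In form: [[[grip, x, y, z, turn], ...]]. A call has exactly 10 rows; each row shifts and turns the commanded pose from where the row before left it; what a row does not reach is not made up. A row lasts 1/8 s, in which the tool goes at most 62.5 mm and 10.7 degrees, less where a joint would pass 70% of its speed; a pose out of reach is approached as far as the arm can. A call with a number of a shift or a turn outside -1 to 1 is refused whole. A call with a gripper value outside its range is refused whole. The fingers move at their own pace and stop on an object; "newtons" is the grip in N (left out, the last holds). Time passes only in rows, so rows that do not move let the fingers close, or fill a call up. It gives the time, the measured TCP pose, the force, the opening and the grip force at its end, in the units of the state.
- get_obs(): the state, without advancing time (a new reading comes with each control period).
- cams.read_camera(name): name is "side" or "top"; returns the picture (384x512x3 uint8, red, green, blue); there is no depth.
- cams.camera_params(name): a dict with "K" (3x3 intrinsics, pixels), "k1" (the pictures are not rectified: a ray, as slopes to the right and down, at radius r is drawn at 1 + k1 r^2 times it, then the intrinsics apply), "extrinsics" (4x4, takes a point from camera to world coordinates). Camera axes: x right, y down, z forward; pixel columns grow to the right and rows downward; lengths in m; the calibration is good to about 2 mm. A picture is of the moment at which its call begins. camera_params takes no time and is no camera call.
- job.hand_in(): hands the job in; it is judged then, once.
The state is a dict: "t": time; "q": joint angles; "joint_vel": joint speeds; "joint_torque": joint torques, N m; "eef_pos": TCP position; "tool_rot": TCP orientation; "contact_force": force on the tool from outside, world axes, zero at the start; "torque": the same for the moment, N m; "gripper_width": opening from 0.0 (shut) to 1.0 (fully open); "grasp_force": force on a finger pad.
Only numpy, scipy, OpenCV 4.12 (cv2) and the standard library are available. Lean on these libraries where they do the work, as an engineer would, in place of code of your own. Each camera call takes 0.05 s, during which the arm holds its last target. There are 200 camera calls.

## Working session

There is one attempt and no reset: what is moved stays moved. The work goes in short steps, Python scripts to look and compute and a tool call to move; the robot and the scene stay as the last step left them, time stands still between calls to the robot, and variables do not carry over. Pictures are saved under pics/ and viewed, at most 13 in all, crops included, and the job is handed in when it is done.

Besides the shell and the picture viewer there is one more tool, called after "Call:" as name(argument=value, ...) on one line, values as JSON. arm_command: Moves the arm, as the interface text tells. Its arguments: {"type":"object","properties":{"rows":{"type":"array"},"newtons":{"type":"number"}},"required":["rows"]}

```bash
mkdir -p pics; cat > h.py <<'E'
import numpy as np, cv2
from station import get_obs, cams, job, bot
def shot(name,fn,crop=None,scale=1):
    im=cams.read_camera(name)[:,:,::-1].copy()
    cv2.imwrite('pics/raw_'+fn,im)
    if crop: x0,y0,x1,y1=crop; im=im[y0:y1,x0:x1]
    im=cv2.resize(im,None,fx=scale,fy=scale,interpolation=cv2.INTER_CUBIC)
    cv2.imwrite('pics/'+fn,im)
def dist(name):
    p=cams.camera_params(name); return np.array(p['K'],float),np.array([p['k1'],0,0,0,0.]),np.array(p['extrinsics'])
def p2w(name,uv,z):
    # pixels -> world points on plane height z
    K,D,E=dist(name); K_=K
    uv=np.array(uv,float).reshape(-1,1,2)
    n=cv2.undistortPoints(uv,K_,D).reshape(-1,2)
    d=np.c_[n,np.ones(len(n))]@E[:3,:3].T
    return E[:3,3]+d*((z-E[2,3])/d[:,2])[:,None]
def w2p(name,P):
    K,D,E=dist(name); R=E[:3,:3].T
    return cv2.projectPoints(np.array(P,float).reshape(-1,1,3),cv2.Rodrigues(R)[0],-R@E[:3,3],K,D)[0].reshape(-1,2)
E
python3 - <<'E'
from h import *
shot('top','t0.png',None,1.5); shot('side','s0.png',None,1.5)
for n in('top','side'): print(dist(n))
o=get_obs();print(o['t'],o['eef_pos'],o['tool_rot'],o['gripper_width'],bot.grip_point_offset)
E
```

```text
(array([[412.6744214 ,   0.        , 251.36934771],
       [  0.        , 412.6744214 , 187.6804614 ],
       [  0.        ,   0.        ,   1.        ]]), array([-0.14827145,  0.        ,  0.        ,  0.        ,  0.        ]), array([[-0.01132742, -0.99799298,  0.06230327,  0.47955201],
       [-0.99985557,  0.01209401,  0.01194078, -0.02196565],
       [-0.01267031, -0.06215901, -0.99798583,  1.12589375],
       [ 0.        ,  0.        ,  0.        ,  1.        ]]))
(array([[444.16709105,   0.        , 258.18482346],
       [  0.        , 444.16709105, 188.90374539],
       [  0.        ,   0.        ,   1.        ]]), array([0.03252115, 0.        , 0.        , 0.        , 0.        ]), array([[-0.99925923, -0.01753376,  0.03425734,  0.53890011],
       [-0.03826191,  0.54809531, -0.83554028,  0.86448941],
       [-0.00412613, -0.83623208, -0.54836017,  0.63061575],
       [ 0.        ,  0.        ,  0.        ,  1.        ]]))
0.1 [ 0.18172513 -0.64952777  0.23042331] [-8.09204660e-04  9.90710521e-01  1.35985236e-01 -1.53974539e-04] 1.0031055674817746 0.0187
```

View pics/t0.png

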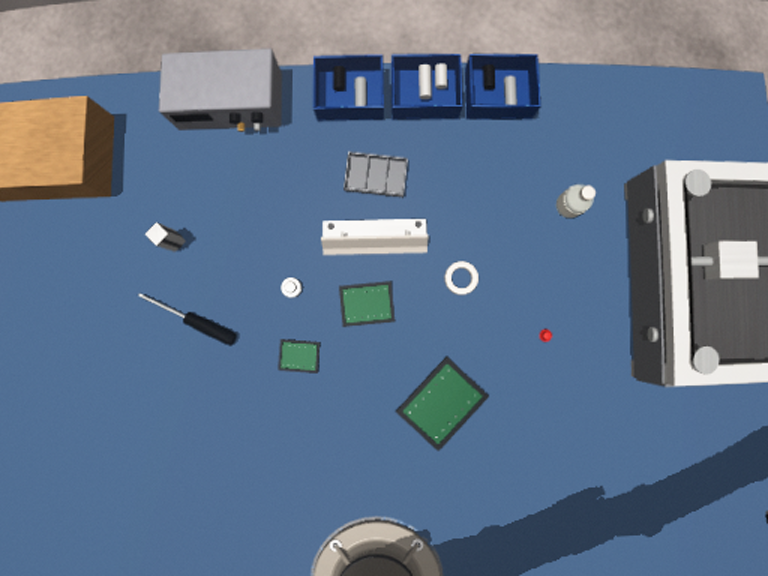

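View pics/s0.png

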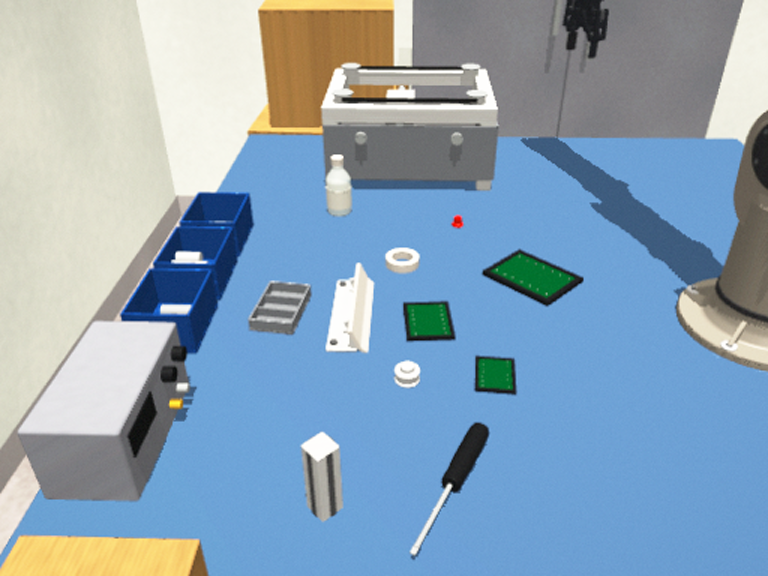

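The top picture (1.5x) shows three look-alike boards: small at (299,356), middle-sized at (367,303) and large at (443,403). I choose the middle one, in front of the fence at (375,237). Next is a close crop.

```bash
python3 - <<'E'
import cv2
im=cv2.imread('pics/raw_t0.png')[135:225,180:330]
cv2.imwrite('pics/c1.png',cv2.resize(im,None,fx=5,fy=5,interpolation=cv2.INTER_CUBIC))
E
```

```text
(no output)
```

View pics/c1.png

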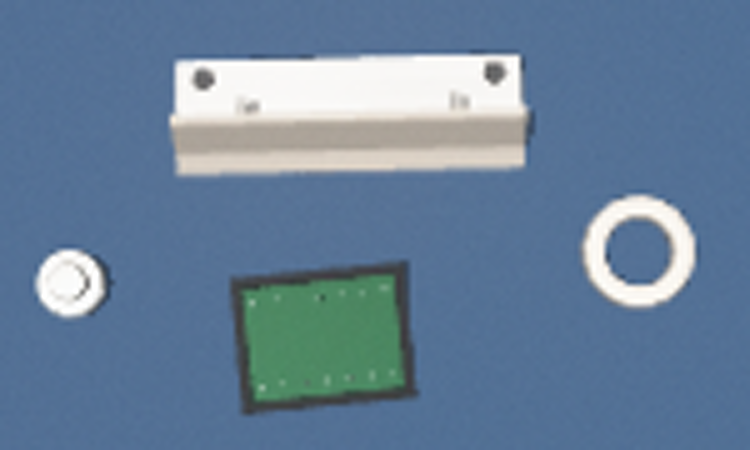

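The crop shows the middle board's corners at (232,279), (407,263), (417,396) and (246,413). The fence foot runs from (177,175) to (525,166), the pulley is at (70,283) and the tape at (639,250).

```bash
python3 - <<'E'
from h import *
c=lambda a:(np.array(a,float)+.5)/5-.5+[180,135]
b=p2w('top',c([(232,279),(407,263),(417,396),(246,413)]),.006)[:,:2]
f=p2w('top',c([(177,175),(525,166)]),0)[:,:2]
t=p2w('top',c([(171,120),(528,108)]),.04)[:,:2]
np.set_printoptions(precision=4,suppress=True)
print('board',b,b.mean(0),[np.linalg.norm(b[i]-b[i-1]) for i in range(4)])
print('foot',f,f.mean(0),np.linalg.norm(f[1]-f[0]),'top',t,t.mean(0))
d=f[0]-f[1];print('fence yaw',np.arctan2(-d[0],d[1]))
for i,j in((0,1),(3,2)):
  d=b[i]-b[j];print('board yaw',np.arctan2(-d[0],d[1]))
print('pulley',p2w('top',c([(70,283)]),.02),'tape',p2w('top',c([(639,250)]),.018))
from scipy.spatial.transform import Rotation as R
print(R.from_quat(np.roll(get_obs()['tool_rot'],-1)).as_matrix())
E
```

```text
board [[ 0.5429  0.0606]
 [ 0.5505 -0.0348]
 [ 0.4782 -0.0393]
 [ 0.47    0.0536]] [0.5104 0.01  ] [np.float64(0.07323100771759232), np.float64(0.09563345322055133), np.float64(0.07241754266410254), np.float64(0.0931945136653927)]
foot [[ 0.6008  0.0909]
 [ 0.6034 -0.1003]] [ 0.6021 -0.0047] 0.1911731374615366 top [[ 0.626   0.09  ]
 [ 0.6299 -0.0996]] [ 0.6279 -0.0048]
fence yaw 0.013237219831077389
board yaw 0.0792445344082097
board yaw 0.08797577168329807
pulley [[0.541  0.1472 0.02  ]] tape [[ 0.5552 -0.1598  0.018 ]]
[[ 0.963   0.2694 -0.0005]
 [ 0.2694 -0.963   0.0016]
 [-0.0001 -0.0016 -1.    ]]
```

Call:
arm_command(rows=[[[60, 0.45, 0.9, 0, -0.33], [60, 0.45, 0.9, 0, -0.33], [60, 0.45, 0.9, 0, -0.33], [60, 0.45, 0.9, 0, -0.33], [60, 0.45, 0.9, 0, -0.33], [60, 0.45, 0.9, 0, -0.33], [60, 0.45, 0.9, 0, -0.33], [60, 0.45, 0.9, 0, -0.33], [60, 0.45, 0.9, 0, -0.33], [60, 0.43, 0.9, 0, -0.28]]])

```text
t: 1.35
eef_pos: [0.4511, -0.1083, 0.2313]
tool_rot: [0.0, 1.0, 0.006, 0.0]
contact_force: [0.9, 0.2, 1.2]
gripper_width: 0.704
grasp_force: 0.0
```

Call:
arm_command(rows=[[[60, -0.05, 0.4, -0.4, 0], [60, -0.05, 0.4, -0.4, 0], [60, -0.05, 0.4, -0.4, 0], [60, -0.05, 0.4, -0.4, 0], [60, -0.03, 0.32, -0.4, 0], [60, 0, 0, -0.4, 0], [60, 0, 0, -0.4, 0], [60, 0, 0, -0.4, 0], [60, 0, 0, -0.15, 0], [60, 0, 0, 0, 0]]])

```text
t: 2.6
eef_pos: [0.4365, 0.0052, 0.0301]
tool_rot: [0.0, 1.0, 0.006, -0.001]
contact_force: [-0.0, 0.2, -0.3]
gripper_width: 0.7
grasp_force: 0.0
```

```bash
python3 - <<'E'
from h import *
shot('side','s1.png',(230,150,400,270),4.6)
print(w2p('side',[[.437,.007,.03],[.437,.007,0]]),get_obs()['eef_pos'],get_obs()['contact_force'])
E
```

```text
[[316.6471528  203.42421204]
 [315.79365476 213.73032268]] [0.4370525  0.00518782 0.03059664] [-0.69170353  0.3306464  -0.03418336]
```

View pics/s1.png

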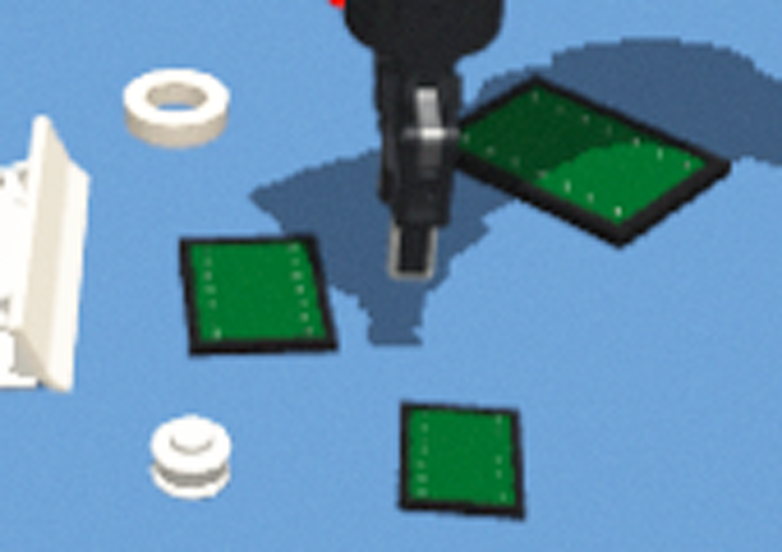

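The left finger's tip is at crop (410,278), just behind the board's near edge.

```bash
python3 - <<'E'
from h import *
for y in(.037,.049):
  print(y,[(z,w2p('side',[[.437,y,z]]).round(1).tolist()) for z in(.03,.035,.04)])
print(230+410/4.6,150+278/4.6, get_obs()['t'])
E
```

```text
0.037 [(0.03, [[317.6, 211.0]]), (0.035, [[317.7, 209.2]]), (0.04, [[317.9, 207.4]])]
0.049 [(0.03, [[318.0, 214.1]]), (0.035, [[318.1, 212.3]]), (0.04, [[318.3, 210.5]])]
319.1304347826087 210.43478260869566 2.65
```

Call:
arm_command(rows=[[[60, 0, 0, -0.25, 0], [60, 0, 0, -0.2, 0], [60, 0, 0, -0.06, 0], [60, 0, 0, -0.02, 0], [60, 0, 0, -0.02, 0], [60, 0, 0, 0, 0], [60, 0, 0, 0, 0], [60, 0, 0, 0, 0], [60, 0, 0, 0, 0], [60, 0, 0, 0, 0]]])

```text
t: 3.9
eef_pos: [0.4369, 0.0051, -0.0027]
tool_rot: [0.0, 1.0, 0.006, 0.0]
contact_force: [0.5, -0.1, -0.2]
gripper_width: 0.7
grasp_force: 0.0
```

Call:
arm_command(rows=[[[60, 0, 0, -0.015, 0], [60, 0, 0, -0.015, 0], [60, 0, 0, -0.01, 0], [60, 0, 0, 0, 0], [60, 0, 0, 0, 0], [60, 0, 0, 0, 0], [60, 0, 0, 0, 0], [60, 0, 0, 0, 0], [60, 0, 0, 0, 0], [60, 0, 0, 0, 0]]])

```text
t: 5.15
eef_pos: [0.4368, 0.0051, -0.005]
tool_rot: [0.0, 1.0, 0.006, -0.0]
contact_force: [-1.7, 0.5, 5.1]
gripper_width: 0.706
grasp_force: 2.6
```

```bash
python3 - <<'E'
from h import *
shot('side','s2.png',(270,175,350,235),10)
E
```

```text
(no output)
```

View pics/s2.png

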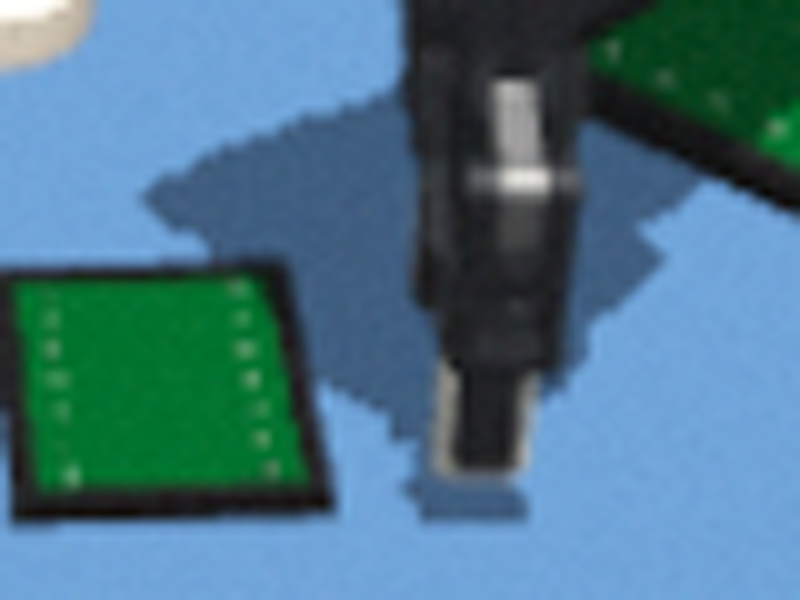

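The fingertips touched the bench at about TCP z = -4.7 mm. I'll raise them 1.5 mm and push.

Call:
arm_command(rows=[[[60, 0, 0, 0.025, 0], [60, 0.12, 0, 0, 0], [60, 0.16, 0, 0, 0], [60, 0.16, 0, 0, 0], [60, 0.16, 0, 0, 0], [60, 0.16, 0, 0, 0], [60, 0.16, 0, 0, 0], [60, 0.16, 0, 0, 0], [60, 0.12, 0, 0, 0], [60, 0, 0, 0, 0]]])

```text
t: 6.45
eef_pos: [0.5096, 0.0052, -0.0035]
tool_rot: [-0.0, 1.0, 0.006, 0.0]
contact_force: [0.2, -0.2, 0.2]
gripper_width: 0.701
grasp_force: 0.0
```

```bash
python3 - <<'E'
from h import *
print(get_obs()['contact_force'])
for n,c in(('side',(190,160,320,260)),('top',(190,130,320,230))):
    shot(n,n+'3.png',c,5)
a=cv2.imread('pics/side3.png');b=cv2.imread('pics/top3.png')
cv2.imwrite('pics/m3.png',cv2.resize(np.vstack([a,b]),None,fx=.6,fy=.6,interpolation=cv2.INTER_AREA))
E
```

```text
[ 0.18942238 -0.18706306  0.20748465]
```

View pics/m3.png

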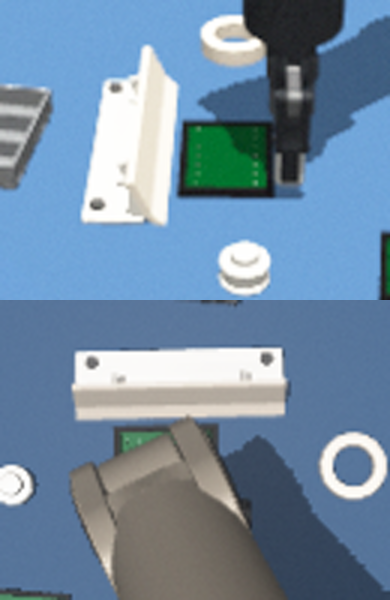

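The board is square to the fence, with about 10 mm still to go before the ramp. I'll push on up it.

Call:
arm_command(rows=[[[60, 0.1, 0, 0, 0], [60, 0.1, 0, 0, 0], [60, 0.1, 0, 0, 0], [60, 0.1, 0, 0, 0], [60, 0.1, 0, 0, 0], [60, 0.1, 0, 0, 0], [60, 0.1, 0, 0, 0], [60, 0.1, 0, 0, 0], [60, 0.1, 0, 0, 0], [60, 0, 0, 0, 0]]])

```text
t: 7.8
eef_pos: [0.5636, 0.0052, -0.0035]
tool_rot: [-0.0, 1.0, 0.006, 0.0]
contact_force: [-0.2, -2.3, -0.4]
gripper_width: 0.706
grasp_force: 0.0
```

```bash
python3 - <<'E'
from h import *
print(get_obs()['contact_force'])
shot('side','s4.png',(190,150,310,240),6)
E
```

```text
[-0.16405148 -2.28415491 -0.39165902]
```

View pics/s4.png

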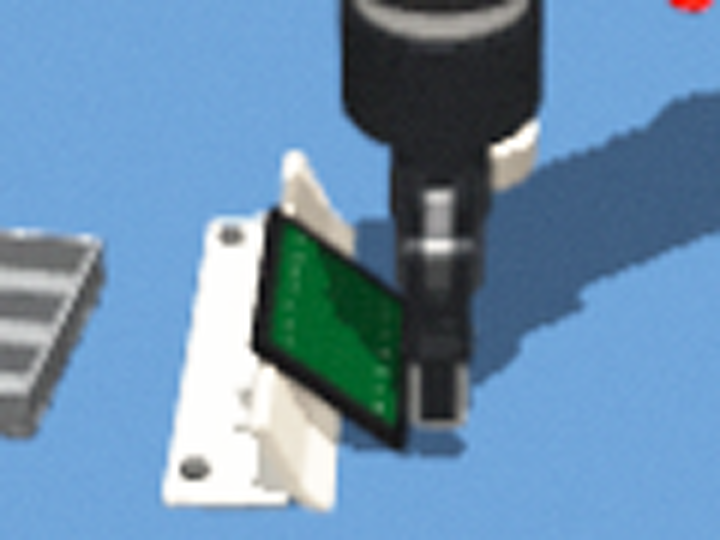

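The board is climbing, tilted roughly 40°. I'll continue slowly.

Call:
arm_command(rows=[[[60, 0.06, 0, 0, 0], [60, 0.06, 0, 0, 0], [60, 0.06, 0, 0, 0], [60, 0.06, 0, 0, 0], [60, 0.06, 0, 0, 0], [60, 0.04, 0, 0, 0], [60, 0.02, 0, 0, 0], [60, 0, 0, 0, 0], [60, 0, 0, 0, 0], [60, 0, 0, 0, 0]]])

```text
t: 9.1
eef_pos: [0.5845, 0.0052, -0.0036]
tool_rot: [0.0, 1.0, 0.006, 0.0]
contact_force: [0.5, 0.2, -0.7]
gripper_width: 0.702
grasp_force: 0.0
```

```bash
python3 - <<'E'
from h import *
print(get_obs()['contact_force'])
shot('side','s5.png',(190,150,310,240),6)
E
```

```text
[ 0.54045228  0.18725722 -0.67094191]
```

View pics/s5.png

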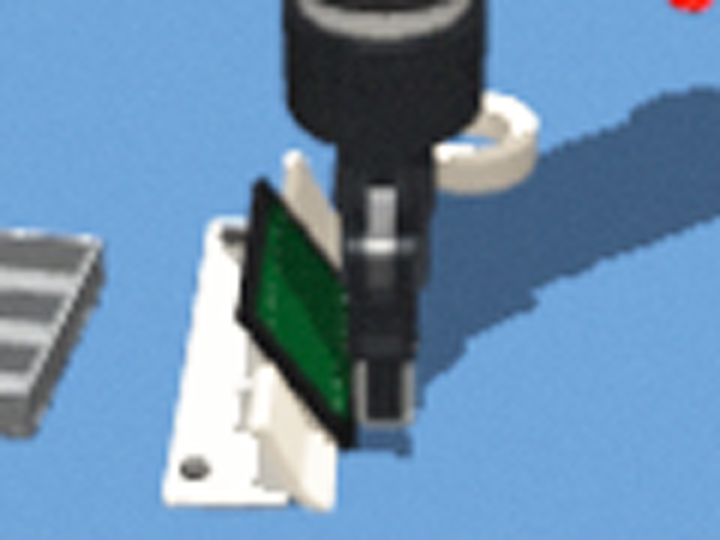

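Call:
arm_command(rows=[[[60, 0.01, 0, 0, 0], [60, 0.01, 0, 0, 0], [60, 0.01, 0, 0, 0], [60, 0, 0, 0, 0], [60, 0, 0, 0, 0], [60, 0, 0, 0, 0], [60, 0, 0, 0, 0], [60, 0, 0, 0, 0], [60, 0, 0, 0, 0], [60, 0, 0, 0, 0]]])

```text
t: 10.4
eef_pos: [0.5863, 0.0052, -0.0036]
tool_rot: [0.0, 1.0, 0.006, 0.0]
contact_force: [-1.1, 0.0, -0.3]
gripper_width: 0.705
grasp_force: 0.1
```

Call:
arm_command(rows=[[[60, 0.01, 0, 0, 0], [60, 0.01, 0, 0, 0], [60, 0, 0, 0, 0], [60, 0, 0, 0, 0], [60, 0, 0, 0, 0], [60, 0, 0, 0, 0], [60, 0, 0, 0, 0], [60, 0, 0, 0, 0], [60, 0, 0, 0, 0], [60, 0, 0, 0, 0]]])

```text
t: 11.65
eef_pos: [0.5874, 0.0051, -0.0036]
tool_rot: [0.0, 1.0, 0.006, -0.0]
contact_force: [-1.8, -0.0, -0.3]
gripper_width: 0.704
grasp_force: 0.5
```

```bash
python3 - <<'E'
from h import *
print(get_obs()['contact_force'])
shot('side','s6.png',(210,160,280,230),8)
np.set_printoptions(precision=1,suppress=True)
# predicted pixels (crop) of the leaning board's 4 corners solder face for tilt th, foot x .6025, ycentre .01
K=w2p
for th in(50,55,60,65):
  c,s=np.cos(np.radians(th)),np.sin(np.radians(th))
  P=[[.6025+.074*c,y,.074*s] for y in(.055,-.04)]+[[.6025,.055,0]]
  print(th,((w2p('side',P)-[210,160])*8).tolist())
E
```

```text
[-1.76352732 -0.0402915  -0.32397833]
50 [[107.74602105166105, 353.80351735572276], [140.31134878276225, 172.48181628950147], [281.4627861063209, 517.6504462809216]]
55 [[125.37001770802635, 342.641522602687], [156.6961214956009, 161.7572837804521], [281.4627861063209, 517.6504462809216]]
60 [[144.2997725313653, 332.8079316576145], [174.27827937635266, 152.30480050935284], [281.4627861063209, 517.6504462809216]]
65 [[164.38464971374106, 324.3934992528614], [192.9182581440789, 144.21049606820156], [281.4627861063209, 517.6504462809216]]
```

View pics/s6.png

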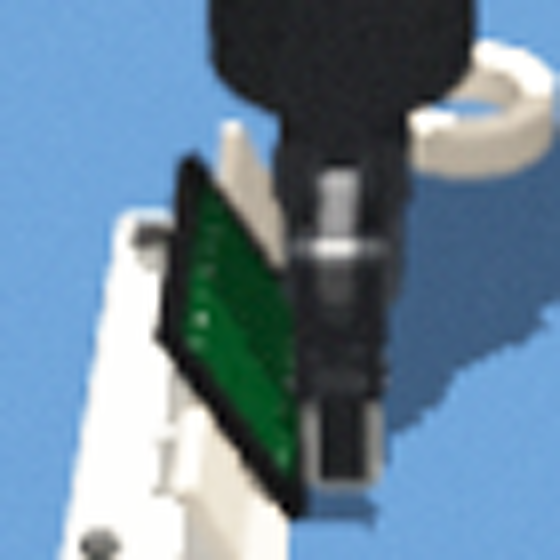

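The board leans at about 60°, home at the foot: upper corners at (157,335) and (190,155), lower edge at (297,515). I'll retreat, rise and go over behind it with the fingers shut.

Call:
arm_command(rows=[[[60, -0.03, 0, 0, 0], [60, -0.17, 0, 0, 0], [60, -0.4, 0, 0, 0], [60, -0.2, 0, 0.3, 0], [60, 0, 0, 0.7, 0], [0, 0, 0, 0.8, 0], [0, 0, 0, 0.7, 0], [0, 0.2, 0, 0.1, 0], [0, 0.5, 0, 0, 0], [0, 0.6, 0, 0, 0]]])

```text
t: 12.95
eef_pos: [0.6175, 0.0048, 0.1516]
tool_rot: [0.0, 1.0, 0.006, -0.001]
contact_force: [-0.8, -0.1, 0.9]
gripper_width: -0.002
grasp_force: 0.0
```

```bash
python3 - <<'E'
from h import *
shot('side','s7.png',(180,120,320,230),5.5)
np.set_printoptions(precision=1,suppress=True)
E
```

```text
(no output)
```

View pics/s7.png

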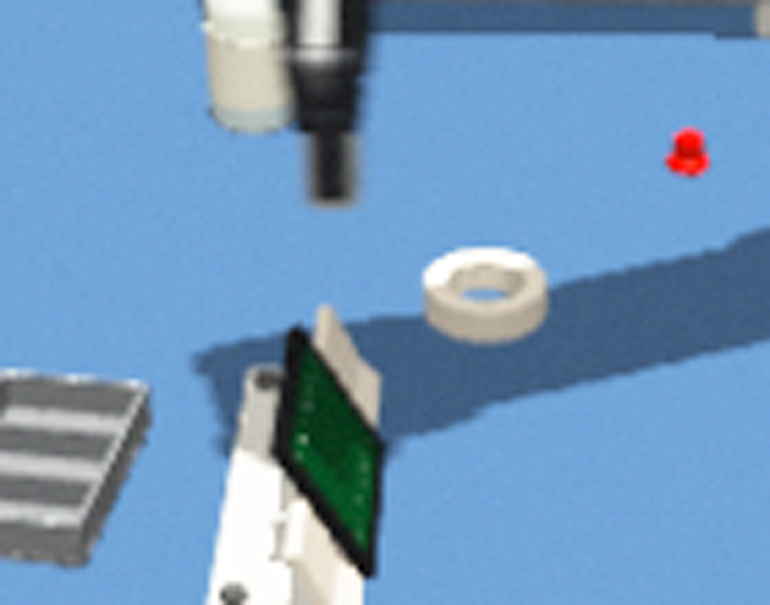

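The board still leans freely. I'll come down behind its upper edge.

Call:
arm_command(rows=[[[0, 0.5, 0.06, 0, 0], [0, 0.46, 0, 0, 0], [0, 0, 0, 0, 0], [0, 0, 0, -0.4, 0], [0, 0, 0, -0.5, 0], [0, 0, 0, -0.4, 0], [0, 0, 0, -0.3, 0], [0, 0, 0, -0.06, 0], [0, 0, 0, 0, 0], [0, 0, 0, 0, 0]]])

```text
t: 14.25
eef_pos: [0.6758, 0.0088, 0.0539]
tool_rot: [-0.0, 1.0, 0.006, 0.001]
contact_force: [-0.8, 0.2, 0.4]
gripper_width: -0.001
grasp_force: 0.0
```

Call:
arm_command(rows=[[[0, -0.15, 0, 0, 0], [0, -0.1, 0, 0, 0], [0, -0.06, 0, 0, 0], [0, -0.06, 0, 0, 0], [0, -0.07, 0, 0, 0], [0, -0.07, 0, 0, 0], [0, -0.07, 0, 0, 0], [0, -0.07, 0, 0, 0], [0, -0.07, 0, 0, 0], [0, -0.07, 0, 0, 0]]])

```text
t: 15.5
eef_pos: [0.6274, 0.0087, 0.0528]
tool_rot: [0.0, 1.0, 0.006, -0.0]
contact_force: [0.9, 0.3, -0.2]
gripper_width: -0.004
grasp_force: 0.0
```

```bash
python3 - <<'E'
from h import *
print(get_obs()['contact_force'])
shot('side','s8.png',(180,120,320,230),5.5)
E
```

```text
[ 0.86579131  0.32970767 -0.16921364]
```

View pics/s8.png

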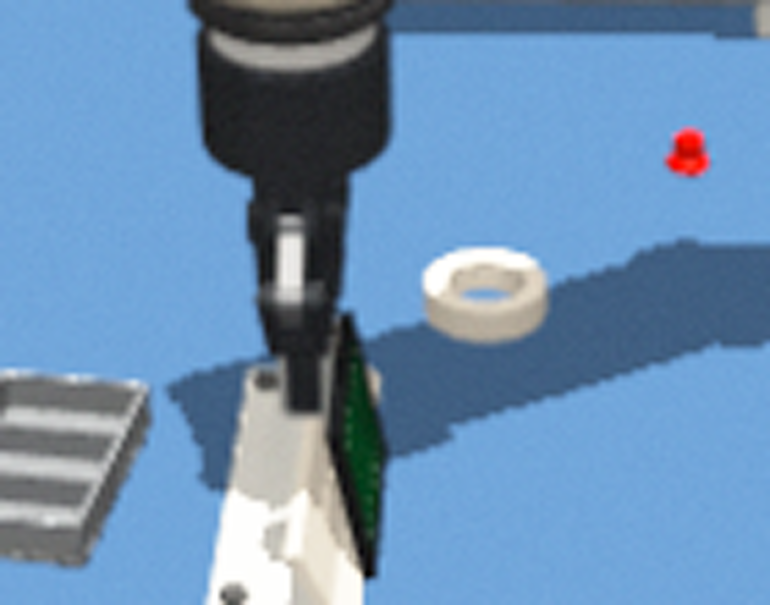

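The board is nearly upright (upper edge at (345,320), foot at (370,570)), with its lower edge still home. I'll push on past the upright.

Call:
arm_command(rows=[[[0, -0.07, 0, 0, 0], [0, -0.07, 0, 0, 0], [0, -0.07, 0, 0, 0], [0, -0.07, 0, 0, 0], [0, -0.07, 0, 0, 0], [0, -0.07, 0, 0, 0], [0, -0.07, 0, 0, 0], [0, -0.07, 0, 0, 0], [0, 0, 0, 0, 0], [0, 0, 0, 0, 0]]])

```text
t: 16.8
eef_pos: [0.5942, 0.0087, 0.0528]
tool_rot: [-0.0, 1.0, 0.006, 0.0]
contact_force: [1.2, -0.1, -0.0]
gripper_width: 0.001
grasp_force: 0.0
```

Call:
arm_command(rows=[[[0, 0, 0, 0, 0], [0, 0, 0, 0.3, 0], [0, 0, 0, 0.6, 0], [0, 0.3, 0, 0.6, 0], [0, 0.6, 0, 0.3, 0], [0, 0.6, 0, 0, 0], [0, 0.6, 0, 0, 0], [0, 0.3, 0, 0, 0], [0, 0, 0, 0, 0], [0, 0, 0, 0, 0]]])

```text
t: 18.05
eef_pos: [0.7374, 0.0088, 0.1614]
tool_rot: [-0.0, 1.0, 0.006, -0.0]
contact_force: [-0.6, 0.2, 0.3]
gripper_width: -0.005
grasp_force: 0.0
```

```bash
python3 - <<'E'
from h import *
o=get_obs();print(o['contact_force'],o['eef_pos'])
shot('side','s9.png',(180,110,330,230),5)
E
```

```text
[-0.59548771  0.24116583  0.27373589] [0.73742261 0.00884221 0.16138203]
```

View pics/s9.png

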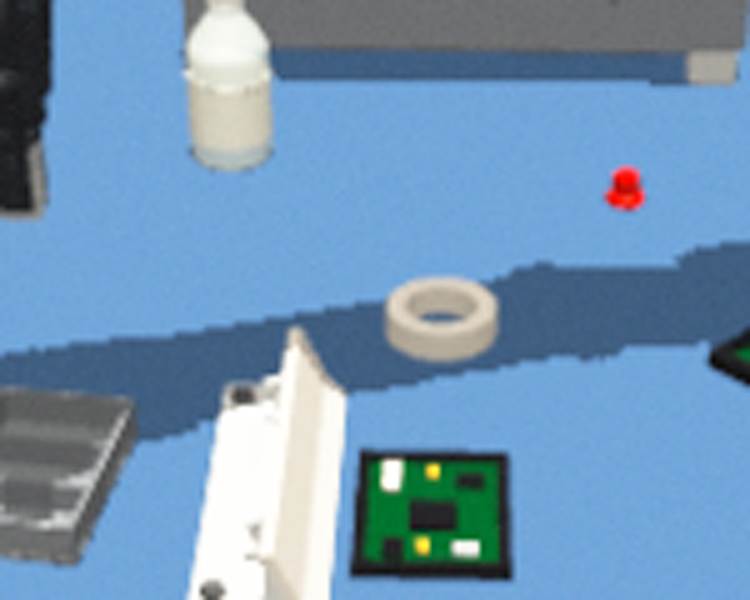

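The board lies flat in front of the fence with its components up, corners at (360,455) to (510,578). The bystanders are where they were and the arm is clear.

```bash
python3 -c "
from station import job
print(job.hand_in())"
```

```text
the job is handed in; nothing more can be done
None
```

The board was tipped up against the fence, pushed back over, and now lies flat in front of it with its components up; the other things on the bench look undisturbed, and I've handed the job in at about 18 s (no score came back).

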